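# Shift the drum mixer into the pegged gear

## Robot

A 6-joint arm with a two-finger parallel gripper is mounted at the origin on the work surface. World frame = base frame: x ahead of the robot, y to its left, z up, the work surface at z = 0. Lengths are in m, angles in rad, forces in N, time in s.
With the tool pointing down it reaches from about 0.225 to 0.725 m from the base axis. Payload 3.1 kg.
Tool frame: the origin (TCP) lies at the very end of the fingers, on their centre line; the grasp point (between the pads) lies arm.grip_point_offset behind it (arm.grip_point_offset is the distance from the TCP to the grasp point, in m); z points along the fingers, y is the line along which they close (so a half turn about z gives the same grasp; the last joint's range is limited). The gripper opens to 85 mm and grips with 20 to 120 N. Pads are 22 mm wide; open, the fingers measure 114 mm over their backs; the gripper's body (76 mm by 85 mm) begins 54 mm behind the grasp point. The pads swing forward as they close: fully open they stand 13 mm farther back than shut.
Start: joints at [1.05, 0.048, 0.099, 1.622, 0, 1.443], TCP at [0.201, 0.485, 0.231] pointing down, gripper open.
Joint ranges: [-2.91, 2.91], [-0.99, 1.94], [-1.21, 1.42], [-2.12, 2.29], [-1.49, 1.47], [-3.14, 3.14]. Speed limits (rad/s): [2.79, 2.79, 3.14, 3.14, 3.14, 3.14].

## Interface

Orientations are given as a rotation vector (axis times angle).
In Python, from rig import arm gives the robot as it stands.
- The arm moves only by the tool arm_command, never from a script. Its argument "rows" is a list of rows, each an object of numbers: "tx", "ty", "tz": the shift along the tool's x, y, z in m; "ax", "ay", "az": the turn, a rotation vector about the tool's x, y, z in degrees. A call has 1 to 8 rows; each row is the pose to reach, as a shift and turn from the pose commanded when the call began, along the tool's axes at that moment; what a row does not reach only later rows make up. A row lasts 1/8 s, in which the tool goes at most 62.5 mm and 10.7 degrees, less where a joint would pass 70% of its speed; a pose out of reach is approached as far as the arm can. A call with a gripper value outside its range is refused whole. "grip" is the opening, from 0 (shut) to 1 (fully open), set as the call begins (left out, the last holds). The fingers move at their own pace and stop on an object; "grip_force" is the grip in N (left out, the last holds). Time passes only in rows, so rows that repeat a pose let the fingers close. It gives the time, the measured TCP pose, the force, the opening and the grip force at its end, in the units of the state.
- arm.sense(): the state, without advancing time (a new reading comes with each control period).
- arm.snapshot(name): name is "scene" or "top" or "wrist"; returns the picture (420x560x3 uint8, blue, green, red); there is no depth.
- arm.camera_info(name): a dict with "mtx" (3x3 intrinsics, pixels), "pose" (4x4, takes a point from camera to world coordinates). Camera axes: x right, y up, looking along -z (the intrinsics and any distortion apply to the point x, -y, -z); pixel columns grow to the right and rows downward; lengths in m; the calibration is good to about 2 mm. The wrist camera is an equidistant fisheye: a pixel r from the principal point sees the ray r / f radians off the axis. A picture is of the moment at which its call begins: read the wrist's pose just before it. camera_info takes no time and is no camera call; for the wrist camera it gives the pose at the moment of the call.
- arm.hand_in(): hands the job in; it is judged then, once.
The state is a dict: "time": time; "joint_positions": joint angles; "joint_vel": joint speeds; "effort": joint torques, N m; "tool_pos": TCP position; "tool_rot": TCP orientation; "wrist_force": force on the tool from outside, world axes, zero at the start; "torque": the same for the moment, N m; "opening": opening from 0.0 (shut) to 1.0 (fully open); "grasp_force": force on a finger pad.
Only numpy, scipy, OpenCV 4.12 (cv2) and the standard library are available. Lean on these libraries where they do the work, as an engineer would, in place of code of your own. Each camera call takes 0.05 s, during which the arm holds its last target. There are 200 camera calls.

## Task

The bench mixer's gear lever stands in the middle column of its six-slot gate. The small round-headed peg on the gate plate marks the gear for today's paste: with closed fingertips, push the lever through the gate and fully into the corner slot that the peg stands at, then leave it there. Only push it: do not grip the knob, pull it up or force it against the gate, and leave the scoop, the ring cutter and the jar where they are.

Things in the scene. Friction and masses are not known exactly. Their poses are not given: they have to be found in the camera images.
- mixer: Bench drum mixer, fixed, yaw within 0.35 rad. Origin: centre of the underside of its grey housing (190 mm in x, 220 in y); x away from the robot at yaw 0, y left. Aluminium gate plate (180 x 180 mm) on top, 130 mm above the table. Blue motor on its +x side (to x = 245 mm, 125 mm high); steel drum on its +y side (y = 130 to 270, 134 mm high).
- gate (a point): Centre of the gate, top of the plate; axes as the mixer's. Lever positions at gate height, mm: three columns along x at y = -36, 0, +36, each from x = -28 to +28 (solid ends), joined by a cross channel along y at x = 0. Lever play: 3 mm each side in a column, 5 mm each side in the channel between tooth noses, which are round (radius 9 mm) and guide it.
- handle: Black upright knob of the lever, 26 mm in diameter, 50 mm tall, told at its centre, 165 mm from the lever's pivot (on the mixer's z axis, 15 mm above the table); z runs up the lever. Upright: centre 180, top 205, foot 155 mm above the table, on a 10 mm shaft. The lever stays where it is left; 3 to 5 N at the knob moves it. Free plate all round save the peg.
- lever_gate (a point): Point of the lever's centre line 110 mm from the pivot, at gate height when upright. Its x, y in the mixer's frame are the lever's position in the gate.
- lever_fore (a joint): Tilt of the lever along the mixer's x (rad), 0 upright, positive to +x. Gate position x = 110 mm * sin(lever_fore). Slot ends at about -0.257 and +0.257. It starts anywhere along the middle column.
- lever_side (a joint): Tilt of the lever along the mixer's y (rad), 0 in the middle column, positive to +y. Gate position y = 110 mm * cos(lever_fore) * sin(lever_side). Outer columns at about -0.34 and +0.34.
- lever_lift (a joint): How far the knob is pulled up along the lever (m), 0 when down. A spring of about 10 N holds it down; it must not be pulled up.
- peg: Fixed black marker peg with a round head, 24 mm in diameter, 26 mm tall, on the gate plate; origin at its foot. It stands at one of four places, x = +-72, y = +-40 mm in the mixer's frame, just beyond the end of the corner slot it marks (x = +-28, y = +-36 mm, same signs). The other three places show only a flat black hole 8 mm wide.
- scoop: Loose black measuring scoop, 66 mm wide, 42 mm tall, with a 65 mm flat handle; origin at the centre of its cup's underside. A bystander to the right of the mixer.
- cutter: Loose steel ring cutter, 84 mm wide and 45 mm tall; origin at the centre of its underside. A bystander to the right of the mixer.
- jar: Loose jar with a white cap, 64 mm wide, 85 mm tall; origin at the centre of its underside. A bystander to the left, beyond the drum.

How it is judged:
By the outcome, as a careful person would: the job done as asked, in the order asked, and still so for the second after the job is handed in, with the robot touching nothing.
It also fails if it takes over 58 s, if anything falls off the work surface, if the arm or the gripper's body presses on something with over 40 N, if the wrist force passes 120 N, or if a joint passes its speed limit or range.

## Working session

There is one attempt and no reset: what is moved stays moved. The work goes in short steps, Python scripts to look and compute and a tool call to move; the robot and the scene stay as the last step left them, time stands still between calls to the robot, and variables do not carry over. Pictures are saved under pics/ and viewed, at most 10 in all, crops included, and the job is handed in when it is done.

Besides the shell and the picture viewer there is one more tool, called after "Emit:" by a JSON object that holds its "api" and its "payload". arm_command: Moves the arm, as the interface text tells. Its arguments: {"type":"object","properties":{"rows":{"type":"array","items":{"type":"object","properties":{"tx":{"type":"number"},"ty":{"type":"number"},"tz":{"type":"number"},"ax":{"type":"number"},"ay":{"type":"number"},"az":{"type":"number"}}}},"grip":{"type":"number"},"grip_force":{"type":"number"}},"required":["rows"]}

```bash
mkdir -p pics
cat > h.py <<'E'
import numpy as np, cv2
from scipy.spatial.transform import Rotation as R
from rig import arm
def ray(name,u,v):
    c=arm.camera_info(name);K=np.array(c['mtx']);T=np.array(c['pose'])
    d=np.linalg.solve(K,[u,v,1.]);d=T[:3,:3]@[d[0],-d[1],-d[2]]
    return T[:3,3],d
def at(name,u,v,z):
    o,d=ray(name,u,v);return o+d*(z-o[2])/d[2]
def proj(name,P):
    c=arm.camera_info(name);K=np.array(c['mtx']);T=np.array(c['pose'])
    p=T[:3,:3].T@(np.array(P)-T[:3,3]);q=K@[p[0],-p[1],-p[2]];return q[:2]/q[2]
E
python3 - <<'E'
from h import *
for n in('top','scene'):
    cv2.imwrite(f'pics/{n}.png',arm.snapshot(n))
    print(arm.camera_info(n))
print(arm.sense())
E
```

```text
{'mtx': array([[474.40437347,   0.        , 280.06834068],
       [  0.        , 474.40437347, 211.07329772],
       [  0.        ,   0.        ,   1.        ]]), 'pose': array([[ 0.01979393,  0.99660846, -0.07987354,  0.49548936],
       [-0.99960765,  0.02131034,  0.01817759,  0.04076815],
       [ 0.01981808,  0.0794824 ,  0.99663925,  1.20346832],
       [ 0.        ,  0.        ,  0.        ,  1.        ]])}
{'mtx': array([[424.75664484,   0.        , 281.11833149],
       [  0.        , 424.75664484, 208.50478833],
       [  0.        ,   0.        ,   1.        ]]), 'pose': array([[ 0.84796002, -0.37230101,  0.37730063,  0.97627542],
       [ 0.52993814,  0.58017437, -0.61851699, -0.61687424],
       [ 0.01137434,  0.72442367,  0.68926118,  0.85456206],
       [ 0.        ,  0.        ,  0.        ,  1.        ]])}
{'time': 0.1, 'joint_positions': array([ 1.05019025e+00,  4.86972406e-02,  9.77146512e-02,  1.62200158e+00,
       -1.56719444e-05,  1.44298874e+00]), 'joint_vel': array([ 0.00220704, -0.00286719,  0.00391873,  0.00030568, -0.00047777,
       -0.00101792]), 'effort': array([ 2.05267308e-03, -3.39852655e+01,  3.20935285e+01,  1.58504391e-02,
       -1.22179295e-04, -9.68650824e-06]), 'tool_pos': array([0.20069267, 0.48451271, 0.23020355]), 'tool_rot': array([-0.61291401, -3.08052672,  0.00326475]), 'wrist_force': array([-0.58063339, -0.80118267, -0.34386879]), 'torque': array([0.01762891, 0.00865461, 0.05627098]), 'grasp_force': 0.0, 'opening': 1.0034577871248396}
```

View pics/top.png

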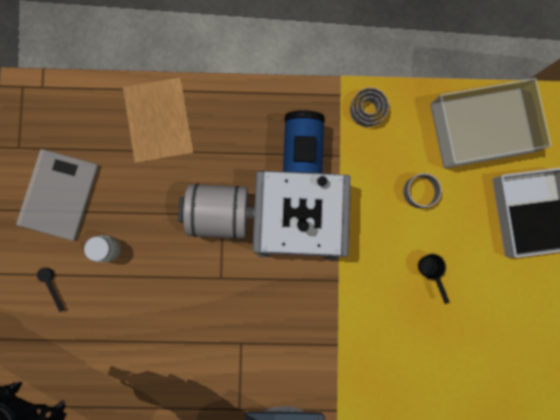

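View pics/scene.png

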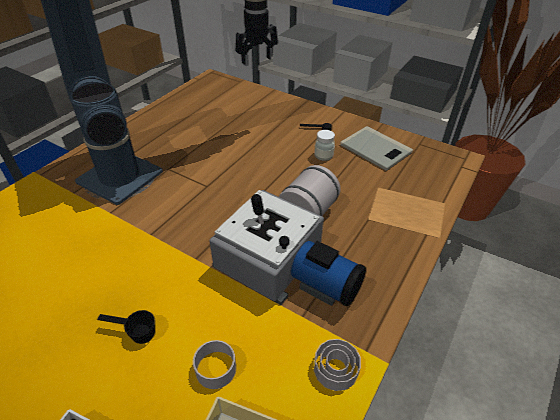

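The peg is at about (322,181) in the top view, which is the +x, -y corner. The knob is at about (303,227), tilted toward -x. I'll zoom in.

Run:
```python
from h import *
a=cv2.imread('pics/top.png')[160:270,235:365]; cv2.imwrite('pics/c.png',cv2.resize(a,None,fx=5,fy=5,interpolation=cv2.INTER_CUBIC))
```

```text
(no output)
```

View pics/c.png

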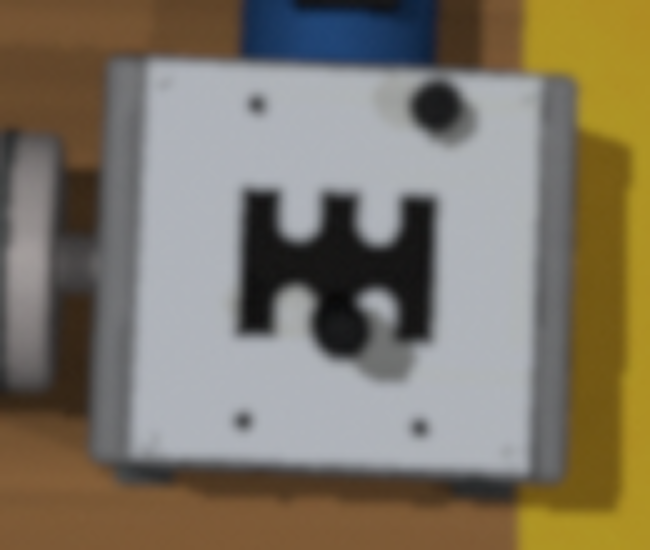

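The crop shows the peg head at (437,106) and three holes at (258,104), (243,421) and (420,428). The knob top is at (340,325), so the lever is part-way along -x.

```bash
cat >> h.py <<'E'
def crop(u,v,z): return at('top',235+(u+.5)/5-.5,160+(v+.5)/5-.5,z)
E
python3 - <<'E'
from h import *
A=crop(258,104,.13);B=crop(243,421,.13);C=crop(420,428,.13);D=crop(437,106,.15)
print(A,B,C,D,'sizes',np.linalg.norm(A-B),np.linalg.norm(B-C))
x=(A-B);yw=np.arctan2(x[1],x[0]); y=B-C; y2=np.arctan2(-y[0],y[1]); print('yaw',yw,y2)
for p in[(147,58),(545,78),(130,460),(532,475)]: print(crop(*p,.13))
ctr=(A+C)/2; print('ctr holes',ctr,'plate',sum(crop(*p,.13) for p in[(147,58),(545,78),(130,460),(532,475)])/4)
k=crop(340,325,.2);yw=(yw+y2)/2
Rm=R.from_euler('z',yw).as_matrix();print('knob in gate',Rm.T@(k-ctr), 'peg',Rm.T@(D-ctr))
s=arm.sense();print(R.from_rotvec(s['tool_rot']).as_matrix().round(3))
print(arm.grip_point_offset)
E
```

```text
[0.65204777 0.00858325 0.13      ] [0.50754546 0.01264953 0.13      ] [ 0.50599003 -0.06746375  0.13      ] [ 0.65004807 -0.0711662   0.15      ] sizes 0.1445595090855816 0.08012838489124145
yaw -0.02813248277635664 -0.01941302897402405
[0.67208421 0.05969988 0.13      ]
[ 0.66703722 -0.12268176  0.13      ]
[0.48899504 0.06324063 0.13      ]
[ 0.48581665 -0.11844335  0.13      ]
ctr holes [ 0.5790189  -0.02944025  0.13      ] plate [ 0.57848328 -0.02954615  0.13      ]
knob in gate [-0.03091965  0.00284757  0.07      ] peg [ 0.07200094 -0.04002576  0.02      ]
[[-0.924  0.383 -0.001]
 [ 0.383  0.924 -0.002]
 [ 0.    -0.002 -1.   ]]
0.0187
```

Emit:
{"api": "arm_command", "payload": {"rows": [{"tx": -0.025, "ty": -0.019, "az": -3}, {"tx": -0.06, "ty": -0.046, "az": -7}, {"tx": -0.1, "ty": -0.076, "az": -11}, {"tx": -0.15, "ty": -0.114, "az": -15}, {"tx": -0.2, "ty": -0.152, "az": -19}, {"tx": -0.25, "ty": -0.19, "az": -21.1}, {"tx": -0.3, "ty": -0.228, "az": -21.1}, {"tx": -0.3, "ty": -0.228, "az": -21.1}], "grip": 0}}

```text
invalid input
```

Emit:
{"api": "arm_command", "payload": {"rows": [{"tx": -0.025, "ty": -0.019, "tz": 0, "ax": 0, "ay": 0, "az": -3}, {"tx": -0.06, "ty": -0.046, "tz": 0, "ax": 0, "ay": 0, "az": -7}, {"tx": -0.1, "ty": -0.076, "tz": 0, "ax": 0, "ay": 0, "az": -11}, {"tx": -0.15, "ty": -0.114, "tz": 0, "ax": 0, "ay": 0, "az": -15}, {"tx": -0.2, "ty": -0.152, "tz": 0, "ax": 0, "ay": 0, "az": -19}, {"tx": -0.25, "ty": -0.19, "tz": 0, "ax": 0, "ay": 0, "az": -21.1}, {"tx": -0.29, "ty": -0.22, "tz": 0, "ax": 0, "ay": 0, "az": -21.1}, {"tx": -0.3, "ty": -0.228, "tz": 0, "ax": 0, "ay": 0, "az": -21.1}], "grip": 0, "grip_force": 20}}

```text
time: 1.1
tool_pos: [0.3916, 0.1572, 0.2307]
tool_rot: [-0.046, -3.14, 0.001]
wrist_force: [-0.3, 0.4, -0.4]
opening: 0.002
grasp_force: 0.0
```

Emit:
{"api": "arm_command", "payload": {"rows": [{"tx": -0.015, "ty": -0.024, "tz": 0, "ax": 0, "ay": 0, "az": 0}, {"tx": -0.04, "ty": -0.065, "tz": 0, "ax": 0, "ay": 0, "az": 0}, {"tx": -0.07, "ty": -0.114, "tz": -0.004, "ax": 0, "ay": 0, "az": 0}, {"tx": -0.1, "ty": -0.163, "tz": -0.004, "ax": 0, "ay": 0, "az": 0}, {"tx": -0.112, "ty": -0.182, "tz": -0.004, "ax": 0, "ay": 0, "az": 0}, {"tx": -0.112, "ty": -0.182, "tz": -0.004, "ax": 0, "ay": 0, "az": 0}]}}

```text
time: 1.85
tool_pos: [0.4983, -0.0252, 0.2345]
tool_rot: [-0.04, -3.139, -0.002]
wrist_force: [0.1, -0.3, 0.7]
opening: -0.002
grasp_force: 0.0
```

Run:
```python
from h import *
print(arm.sense()['tool_pos'])
a=arm.snapshot('scene')[170:290,190:340]; b=arm.snapshot('wrist')
a=cv2.resize(a,None,fx=3,fy=3,interpolation=cv2.INTER_CUBIC); cv2.imwrite('pics/d.png',np.hstack([a,cv2.resize(b,(350,360))[:, :]]))
```

```text
[ 0.49834673 -0.02521649  0.23454569]
```

View pics/d.png

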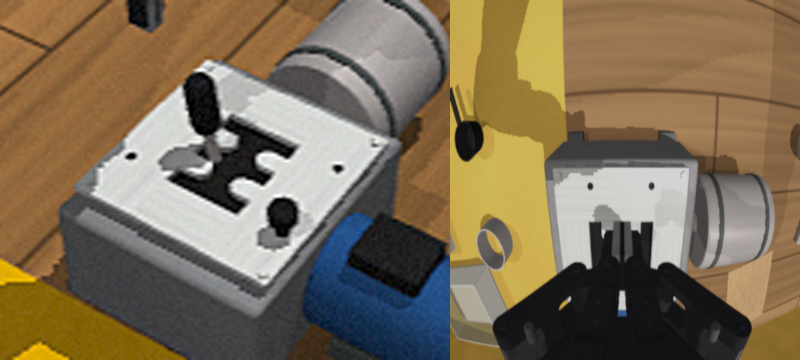

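The picture shows the knob tilted to -x, the peg at +x, -y, and the fingertips at crop (145,15). I'll check the TCP projection against that.

Run:
```python
from h import *
for P in([.498,-.025,.2345],[.579,-.0295,.13],[.548,-.028,.205]): print((proj('scene',P)-[190,170])*3)
```

```text
[143.88398691  20.96353216]
[230.76663685 161.07420433]
[196.80751462  75.54158036]
```

Emit:
{"api": "arm_command", "payload": {"rows": [{"tx": 0, "ty": -0.001, "tz": 0.02, "ax": 0, "ay": 0, "az": 0}, {"tx": 0, "ty": -0.002, "tz": 0.045, "ax": 0, "ay": 0, "az": 0}, {"tx": 0, "ty": -0.002, "tz": 0.062, "ax": 0, "ay": 0, "az": 0}, {"tx": 0, "ty": -0.002, "tz": 0.066, "ax": 0, "ay": 0, "az": 0}, {"tx": -0.005, "ty": -0.002, "tz": 0.066, "ax": 0, "ay": 0, "az": 0}, {"tx": -0.01, "ty": -0.002, "tz": 0.066, "ax": 0, "ay": 0, "az": 0}, {"tx": -0.015, "ty": -0.002, "tz": 0.066, "ax": 0, "ay": 0, "az": 0}, {"tx": -0.02, "ty": -0.002, "tz": 0.066, "ax": 0, "ay": 0, "az": 0}]}}

```text
time: 2.95
tool_pos: [0.5191, -0.0278, 0.1698]
tool_rot: [0.039, 3.141, -0.0]
wrist_force: [0.1, -0.1, -1.1]
opening: 0.001
grasp_force: 0.0
```

Emit:
{"api": "arm_command", "payload": {"rows": [{"tx": -0.004, "ty": 0, "tz": 0, "ax": 0, "ay": 0, "az": 0}, {"tx": -0.008, "ty": 0, "tz": 0, "ax": 0, "ay": 0, "az": 0}, {"tx": -0.012, "ty": 0, "tz": 0, "ax": 0, "ay": 0, "az": 0}, {"tx": -0.016, "ty": 0, "tz": 0, "ax": 0, "ay": 0, "az": 0}, {"tx": -0.02, "ty": 0, "tz": 0, "ax": 0, "ay": 0, "az": 0}]}}

```text
time: 3.58
tool_pos: [0.5385, -0.0281, 0.1694]
tool_rot: [-0.039, -3.141, -0.0]
wrist_force: [-3.3, 0.9, 2.6]
opening: -0.003
grasp_force: 1.6
```

Emit:
{"api": "arm_command", "payload": {"rows": [{"tx": -0.004, "ty": 0, "tz": 0, "ax": 0, "ay": 0, "az": 0}, {"tx": -0.008, "ty": 0, "tz": 0, "ax": 0, "ay": 0, "az": 0}, {"tx": -0.012, "ty": 0, "tz": 0, "ax": 0, "ay": 0, "az": 0}, {"tx": -0.015, "ty": 0, "tz": 0, "ax": 0, "ay": 0, "az": 0}, {"tx": -0.015, "ty": 0, "tz": 0, "ax": 0, "ay": 0, "az": 0}]}}

```text
time: 4.2
tool_pos: [0.5535, -0.0285, 0.1692]
tool_rot: [0.039, 3.141, 0.0]
wrist_force: [-2.1, 0.3, 0.4]
opening: -0.0
grasp_force: 1.1
```

Run:
```python
from h import *
a=arm.snapshot('scene')[170:270,210:310]
cv2.imwrite('pics/e.png',cv2.resize(a,None,fx=6,fy=6,interpolation=cv2.INTER_CUBIC))
Rm=R.from_euler('z',-.025).as_matrix()
# expected knob top / foot (lever axis) vs fore tilt
for f in(-.06,-.03,0,.03):
    print(f,[((proj('scene',np.array([.579,-.0295,.015])+Rm@[np.sin(f)*L,0,np.cos(f)*L])-[210,170])*6).round() for L in(.19,.165,.14)])
```

```text
-0.06 [array([315., 172.]), array([319., 222.]), array([323., 269.])]
-0.03 [array([327., 177.]), array([329., 226.]), array([332., 273.])]
0 [array([339., 183.]), array([340., 231.]), array([341., 277.])]
0.03 [array([352., 189.]), array([351., 236.]), array([350., 282.])]
```

View pics/e.png

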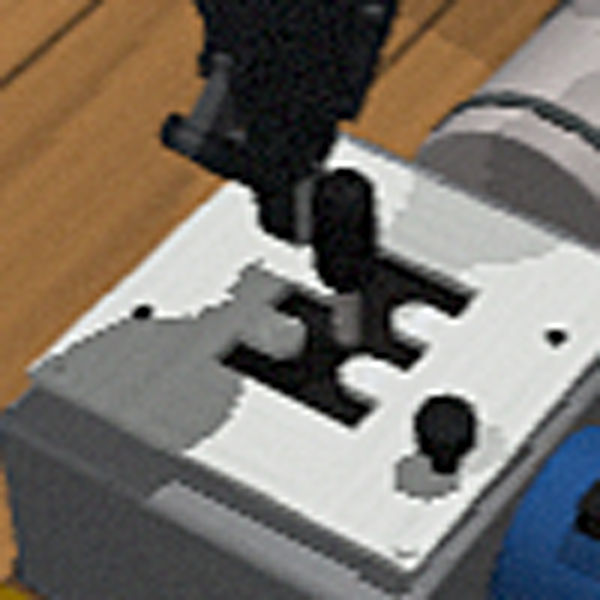

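The knob is upright (axis from about (343,185) to (343,275)), so the lever is in the cross channel. Next I'll go round to its +y side.

Emit:
{"api": "arm_command", "payload": {"rows": [{"tx": 0.01, "ty": 0, "tz": 0, "ax": 0, "ay": 0, "az": 0}, {"tx": 0.027, "ty": 0, "tz": 0, "ax": 0, "ay": 0, "az": 0}, {"tx": 0.03, "ty": 0.015, "tz": 0, "ax": 0, "ay": 0, "az": 0}, {"tx": 0.03, "ty": 0.035, "tz": 0, "ax": 0, "ay": 0, "az": 0}, {"tx": 0.03, "ty": 0.055, "tz": 0, "ax": 0, "ay": 0, "az": 0}, {"tx": 0.02, "ty": 0.06, "tz": 0, "ax": 0, "ay": 0, "az": 0}, {"tx": -0.005, "ty": 0.06, "tz": 0, "ax": 0, "ay": 0, "az": 0}, {"tx": -0.025, "ty": 0.06, "tz": 0, "ax": 0, "ay": 0, "az": 0}]}}

```text
time: 5.25
tool_pos: [0.5814, 0.0309, 0.1692]
tool_rot: [0.038, 3.14, -0.0]
wrist_force: [-0.3, -0.6, -0.0]
opening: 0.001
grasp_force: 0.0
```

Emit:
{"api": "arm_command", "payload": {"rows": [{"tx": 0, "ty": -0.005, "tz": 0, "ax": 0, "ay": 0, "az": 0}, {"tx": 0, "ty": -0.01, "tz": 0, "ax": 0, "ay": 0, "az": 0}, {"tx": 0, "ty": -0.015, "tz": 0, "ax": 0, "ay": 0, "az": 0}, {"tx": 0, "ty": -0.02, "tz": 0, "ax": 0, "ay": 0, "az": 0}, {"tx": 0, "ty": -0.025, "tz": 0, "ax": 0, "ay": 0, "az": 0}]}}

```text
time: 5.88
tool_pos: [0.5789, 0.0055, 0.1695]
tool_rot: [0.039, 3.141, -0.0]
wrist_force: [-0.3, -0.8, 0.3]
opening: -0.004
grasp_force: 0.0
```

Emit:
{"api": "arm_command", "payload": {"rows": [{"tx": 0, "ty": -0.003, "tz": 0, "ax": 0, "ay": 0, "az": 0}, {"tx": 0, "ty": -0.006, "tz": 0, "ax": 0, "ay": 0, "az": 0}]}}

```text
time: 6.12
tool_pos: [0.5789, -0.0001, 0.1694]
tool_rot: [0.038, 3.141, 0.001]
wrist_force: [0.4, 1.6, 1.5]
opening: -0.001
grasp_force: 1.1
```

Emit:
{"api": "arm_command", "payload": {"rows": [{"tx": 0, "ty": -0.003, "tz": 0, "ax": 0, "ay": 0, "az": 0}, {"tx": 0, "ty": -0.006, "tz": 0, "ax": 0, "ay": 0, "az": 0}]}}

```text
time: 6.38
tool_pos: [0.579, -0.0056, 0.1697]
tool_rot: [0.038, 3.141, 0.002]
wrist_force: [-0.1, 2.8, 2.1]
opening: 0.001
grasp_force: 1.4
```

Emit:
{"api": "arm_command", "payload": {"rows": [{"tx": 0, "ty": -0.005, "tz": 0, "ax": 0, "ay": 0, "az": 0}, {"tx": 0, "ty": -0.01, "tz": 0, "ax": 0, "ay": 0, "az": 0}, {"tx": 0, "ty": -0.015, "tz": 0, "ax": 0, "ay": 0, "az": 0}, {"tx": 0, "ty": -0.02, "tz": 0, "ax": 0, "ay": 0, "az": 0}, {"tx": 0, "ty": -0.025, "tz": 0, "ax": 0, "ay": 0, "az": 0}]}}

```text
time: 7.0
tool_pos: [0.5781, -0.0315, 0.169]
tool_rot: [-0.039, -3.141, -0.0]
wrist_force: [-0.3, 2.2, 1.1]
opening: 0.001
grasp_force: 1.3
```

Emit:
{"api": "arm_command", "payload": {"rows": [{"tx": 0, "ty": -0.004, "tz": 0, "ax": 0, "ay": 0, "az": 0}, {"tx": 0, "ty": -0.008, "tz": 0, "ax": 0, "ay": 0, "az": 0}, {"tx": 0, "ty": -0.012, "tz": 0, "ax": 0, "ay": 0, "az": 0}, {"tx": 0, "ty": -0.016, "tz": 0, "ax": 0, "ay": 0, "az": 0}]}}

```text
time: 7.5
tool_pos: [0.5775, -0.0473, 0.1689]
tool_rot: [-0.039, -3.14, -0.0]
wrist_force: [0.1, 3.0, -1.5]
opening: 0.0
grasp_force: 1.2
```

```bash
cat >> h.py <<'E'
Rm=R.from_euler('z',-.025).as_matrix()
def lev(gx,gy,L):
    f=np.arcsin(gx/.110);s=np.arcsin(gy/.110/np.cos(f))
    return np.array([.579,-.0295,.015])+Rm@(L*np.array([np.sin(f),np.cos(f)*np.sin(s),np.cos(f)*np.cos(s)]))
E
python3 - <<'E'
from h import *
a=arm.snapshot('scene')[170:270,210:310]
cv2.imwrite('pics/f.png',cv2.resize(a,None,fx=6,fy=6,interpolation=cv2.INTER_CUBIC))
for g in(-.028,-.032,-.036,-.039):
    print(g,[((proj('scene',lev(0,g,L))-[210,170])*6).round() for L in(.19,.14,.11)])
E
```

```text
-0.028 [array([264., 269.]), array([288., 340.]), array([301., 380.])]
-0.032 [array([253., 284.]), array([280., 351.]), array([295., 388.])]
-0.036 [array([242., 299.]), array([272., 362.]), array([289., 396.])]
-0.039 [array([234., 311.]), array([267., 370.]), array([285., 403.])]
```

View pics/f.png

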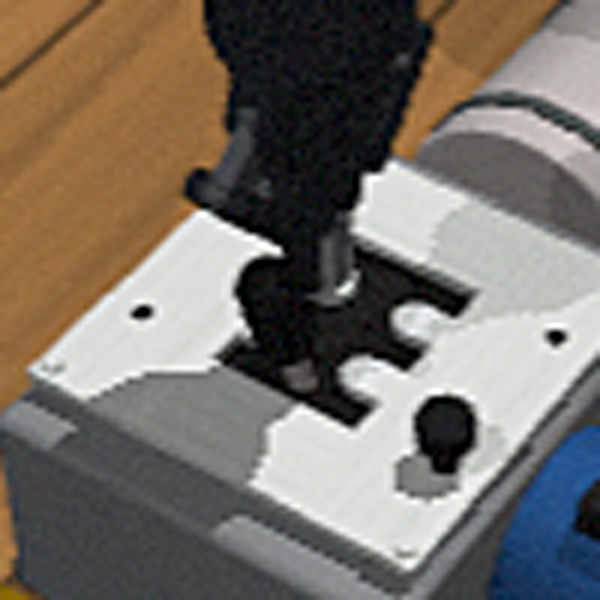

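The knob top is at (265,275), which puts the gate at y ≈ -30 mm. I'll push on gently until the force rises.

Emit:
{"api": "arm_command", "payload": {"rows": [{"tx": 0, "ty": -0.002, "tz": 0, "ax": 0, "ay": 0, "az": 0}, {"tx": 0, "ty": -0.004, "tz": 0, "ax": 0, "ay": 0, "az": 0}, {"tx": 0, "ty": -0.005, "tz": 0, "ax": 0, "ay": 0, "az": 0}]}}

```text
time: 7.92
tool_pos: [0.5777, -0.0522, 0.1694]
tool_rot: [-0.039, -3.141, 0.0]
wrist_force: [-0.4, 2.6, -1.3]
opening: -0.003
grasp_force: 1.1
```

Emit:
{"api": "arm_command", "payload": {"rows": [{"tx": 0, "ty": -0.001, "tz": 0, "ax": 0, "ay": 0, "az": 0}, {"tx": 0, "ty": -0.002, "tz": 0, "ax": 0, "ay": 0, "az": 0}]}}

```text
time: 8.18
tool_pos: [0.5777, -0.0541, 0.1693]
tool_rot: [0.038, 3.141, -0.0]
wrist_force: [-0.1, 1.7, -0.3]
opening: 0.001
grasp_force: 1.1
```

Emit:
{"api": "arm_command", "payload": {"rows": [{"tx": 0, "ty": 0.008, "tz": 0, "ax": 0, "ay": 0, "az": 0}, {"tx": 0.008, "ty": 0.012, "tz": 0, "ax": 0, "ay": 0, "az": 0}, {"tx": 0.028, "ty": 0.012, "tz": 0, "ax": 0, "ay": 0, "az": 0}, {"tx": 0.048, "ty": 0.012, "tz": 0, "ax": 0, "ay": 0, "az": 0}, {"tx": 0.05, "ty": 0.005, "tz": 0, "ax": 0, "ay": 0, "az": 0}, {"tx": 0.05, "ty": -0.012, "tz": 0, "ax": 0, "ay": 0, "az": 0}, {"tx": 0.05, "ty": -0.026, "tz": 0, "ax": 0, "ay": 0, "az": 0}, {"tx": 0.05, "ty": -0.028, "tz": 0, "ax": 0, "ay": 0, "az": 0}]}}

```text
time: 9.18
tool_pos: [0.5273, -0.0825, 0.1691]
tool_rot: [-0.042, -3.141, 0.0]
wrist_force: [0.8, 0.2, 0.6]
opening: 0.002
grasp_force: 0.0
```

Emit:
{"api": "arm_command", "payload": {"rows": [{"tx": -0.006, "ty": 0, "tz": 0, "ax": 0, "ay": 0, "az": 0}, {"tx": -0.012, "ty": 0, "tz": 0, "ax": 0, "ay": 0, "az": 0}, {"tx": -0.018, "ty": 0, "tz": 0, "ax": 0, "ay": 0, "az": 0}, {"tx": -0.023, "ty": 0, "tz": 0, "ax": 0, "ay": 0, "az": 0}, {"tx": -0.027, "ty": 0, "tz": 0, "ax": 0, "ay": 0, "az": 0}, {"tx": -0.031, "ty": 0, "tz": 0, "ax": 0, "ay": 0, "az": 0}, {"tx": -0.035, "ty": 0, "tz": 0, "ax": 0, "ay": 0, "az": 0}]}}

```text
time: 10.05
tool_pos: [0.5619, -0.0817, 0.1695]
tool_rot: [-0.039, -3.141, 0.0]
wrist_force: [-3.1, -0.0, 2.4]
opening: 0.001
grasp_force: 1.5
```

Emit:
{"api": "arm_command", "payload": {"rows": [{"tx": -0.004, "ty": 0, "tz": 0, "ax": 0, "ay": 0, "az": 0}, {"tx": -0.008, "ty": 0, "tz": 0, "ax": 0, "ay": 0, "az": 0}, {"tx": -0.01, "ty": 0, "tz": 0, "ax": 0, "ay": 0, "az": 0}]}}

```text
time: 10.42
tool_pos: [0.5723, -0.082, 0.1694]
tool_rot: [0.038, 3.141, 0.0]
wrist_force: [-2.9, 0.3, 2.4]
opening: 0.002
grasp_force: 1.4
```

Emit:
{"api": "arm_command", "payload": {"rows": [{"tx": -0.004, "ty": 0, "tz": 0, "ax": 0, "ay": 0, "az": 0}, {"tx": -0.008, "ty": 0, "tz": 0, "ax": 0, "ay": 0, "az": 0}, {"tx": -0.012, "ty": 0, "tz": 0, "ax": 0, "ay": 0, "az": 0}, {"tx": -0.016, "ty": 0, "tz": 0, "ax": 0, "ay": 0, "az": 0}]}}

```text
time: 10.92
tool_pos: [0.5878, -0.0821, 0.1685]
tool_rot: [-0.038, -3.14, -0.001]
wrist_force: [-2.8, 0.8, -1.4]
opening: -0.002
grasp_force: 1.3
```

Emit:
{"api": "arm_command", "payload": {"rows": [{"tx": -0.002, "ty": 0, "tz": 0, "ax": 0, "ay": 0, "az": 0}, {"tx": -0.004, "ty": 0, "tz": 0, "ax": 0, "ay": 0, "az": 0}]}}

```text
time: 11.18
tool_pos: [0.5915, -0.0823, 0.1686]
tool_rot: [-0.038, -3.14, -0.001]
wrist_force: [-3.5, 1.6, -1.3]
opening: 0.001
grasp_force: 1.5
```

Emit:
{"api": "arm_command", "payload": {"rows": [{"tx": -0.001, "ty": 0, "tz": 0, "ax": 0, "ay": 0, "az": 0}, {"tx": -0.002, "ty": 0, "tz": 0, "ax": 0, "ay": 0, "az": 0}]}}

```text
time: 11.42
tool_pos: [0.5936, -0.0826, 0.169]
tool_rot: [-0.039, -3.14, 0.0]
wrist_force: [-3.7, 1.4, -1.5]
opening: -0.002
grasp_force: 1.6
```

Emit:
{"api": "arm_command", "payload": {"rows": [{"tx": -0.0015, "ty": 0, "tz": 0, "ax": 0, "ay": 0, "az": 0}]}}

```text
time: 11.55
tool_pos: [0.5951, -0.0827, 0.1691]
tool_rot: [-0.039, -3.14, 0.0]
wrist_force: [-3.4, 1.2, -1.3]
opening: 0.006
grasp_force: 1.8
```

Emit:
{"api": "arm_command", "payload": {"rows": [{"tx": -0.001, "ty": 0, "tz": 0, "ax": 0, "ay": 0, "az": 0}]}}

```text
time: 11.68
tool_pos: [0.5962, -0.0827, 0.1691]
tool_rot: [-0.039, -3.141, 0.0]
wrist_force: [-4.8, -0.7, -2.3]
opening: 0.001
grasp_force: 1.9
```

Emit:
{"api": "arm_command", "payload": {"rows": [{"tx": -0.001, "ty": 0, "tz": 0, "ax": 0, "ay": 0, "az": 0}]}}

```text
time: 11.8
tool_pos: [0.5971, -0.0827, 0.1691]
tool_rot: [-0.039, -3.14, 0.0]
wrist_force: [-5.0, 0.9, -1.3]
opening: -0.0
grasp_force: 2.3
```

Run:
```python
from h import *
print(arm.sense()['wrist_force'])
a=arm.snapshot('scene')[170:270,210:310]
cv2.imwrite('pics/g.png',cv2.resize(a,None,fx=6,fy=6,interpolation=cv2.INTER_CUBIC))
for g in(.02,.024,.028):
    print(g,[((proj('scene',lev(g,-.036,L))-[210,170])*6).round() for L in(.19,.14,.11)])
```

```text
[-4.97476532  0.8566832  -1.27759179]
0.02 [array([320., 344.]), array([327., 393.]), array([331., 421.])]
0.024 [array([335., 355.]), array([338., 401.]), array([340., 427.])]
0.028 [array([351., 366.]), array([349., 409.]), array([348., 433.])]
```

View pics/g.png

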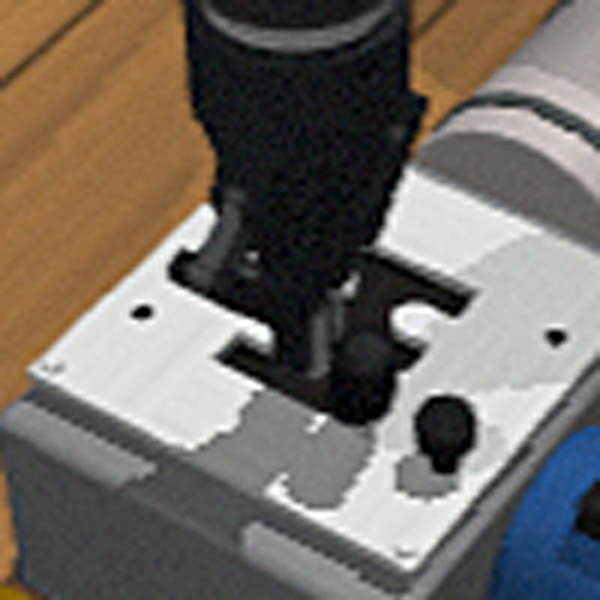

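The knob top is at about (365,360), roughly where the model puts the slot end. I'll confirm the stop with small nudges.

Emit:
{"api": "arm_command", "payload": {"rows": [{"tx": -0.001, "ty": 0, "tz": 0, "ax": 0, "ay": 0, "az": 0}]}}

```text
time: 11.98
tool_pos: [0.5975, -0.0827, 0.169]
tool_rot: [-0.039, -3.139, 0.0]
wrist_force: [-6.6, -0.3, -1.3]
opening: -0.002
grasp_force: 3.1
```

Emit:
{"api": "arm_command", "payload": {"rows": [{"tx": -0.001, "ty": 0, "tz": 0, "ax": 0, "ay": 0, "az": 0}]}}

```text
time: 12.1
tool_pos: [0.5979, -0.0827, 0.1689]
tool_rot: [-0.039, -3.138, 0.0]
wrist_force: [-7.9, 0.5, -1.2]
opening: 0.0
grasp_force: 3.8
```

The arm now moves less than commanded and the force is rising (8 N), so the lever is on the slot end. I'll back off, raise the tool and check.

Emit:
{"api": "arm_command", "payload": {"rows": [{"tx": 0.005, "ty": 0, "tz": 0, "ax": 0, "ay": 0, "az": 0}, {"tx": 0.02, "ty": 0, "tz": 0, "ax": 0, "ay": 0, "az": 0}, {"tx": 0.04, "ty": 0, "tz": 0, "ax": 0, "ay": 0, "az": 0}, {"tx": 0.055, "ty": 0, "tz": -0.02, "ax": 0, "ay": 0, "az": 0}, {"tx": 0.08, "ty": 0, "tz": -0.05, "ax": 0, "ay": 0, "az": 0}, {"tx": 0.12, "ty": 0, "tz": -0.08, "ax": 0, "ay": 0, "az": 0}, {"tx": 0.16, "ty": 0, "tz": -0.1, "ax": 0, "ay": 0, "az": 0}, {"tx": 0.18, "ty": 0, "tz": -0.1, "ax": 0, "ay": 0, "az": 0}]}}

```text
time: 13.1
tool_pos: [0.4213, -0.079, 0.2739]
tool_rot: [0.039, 3.129, -0.005]
wrist_force: [1.0, -0.0, -0.2]
opening: 0.003
grasp_force: 0.0
```

Run:
```python
from h import *
a=arm.snapshot('scene')[170:270,210:310];b=arm.snapshot('top')[160:260,270:340]
f=lambda i,s:cv2.resize(i,None,fx=s,fy=s,interpolation=cv2.INTER_CUBIC)
cv2.imwrite('pics/i.png',np.hstack([f(a,4.5),f(b,4.5)]))
for g in((.024,-.034),(.028,-.034),(.028,-.038)):
    print(g,[(((proj('scene',lev(*g,L))-[210,170])*4.5).round(),((proj('top',lev(*g,L))-[270,160])*4.5+[450,0]).round()) for L in(.19,.14)])
```

```text
(0.024, -0.034) [(array([256., 260.]), array([730., 147.])), (array([257., 296.]), array([686., 178.]))]
(0.028, -0.034) [(array([268., 268.]), array([730., 133.])), (array([265., 302.]), array([687., 168.]))]
(0.028, -0.038) [(array([259., 281.]), array([744., 134.])), (array([259., 311.]), array([696., 169.]))]
```

View pics/i.png

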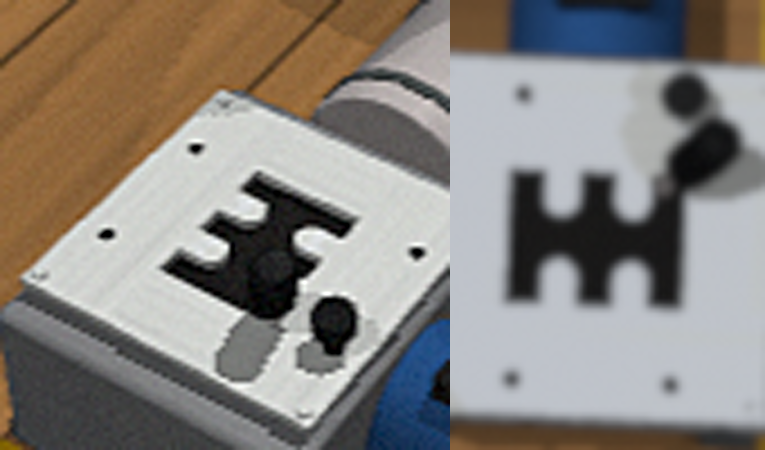

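The top view shows the knob leaning out of the peg's corner slot, with its top at (718,142) and its foot at (690,172). That matches the slot end to within measuring error, and the other objects were not touched.

```bash
python3 -c "
from rig import arm
print(arm.hand_in())"
```

```text
the job is handed in; nothing more can be done
None
```

I pushed the lever with closed fingertips along the cross channel and into the +x, -y corner slot marked by the peg. It stopped firmly at the slot end at about 8 N; I then moved the arm clear and handed the job in (no verdict was returned).

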